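# Tumbler onto the drip arm, arm out over the basin

### The arm

A 6-joint arm with a two-finger parallel gripper is mounted at the origin on the work surface. World frame = base frame: x ahead of the robot, y to its left, z up, the work surface at z = 0. Lengths are in m, angles in degrees, forces in N, time in s.
With the tool pointing down it reaches from about 0.35 to 0.95 m from the base axis. Payload 17.4 kg.
Tool frame: the origin (TCP) lies between the finger pads; the fingertips stand 14 mm ahead of it and the grasp point (between the pads) lies 5 mm behind it; z points along the fingers, y is the line along which they close (so a half turn about z gives the same grasp; the last joint's range is limited). The gripper opens to 93 mm and grips with 3 to 60 N. Pads are 15 mm wide; open, the fingers measure 128 mm over their backs; the gripper's body (75 mm by 188 mm) begins 65 mm behind the grasp point.
Start: joints at [63.151, 6.646, 82.598, -0, 90.757, -2.166], TCP at [0.282, 0.613, 0.233] pointing down, gripper open.
Joint ranges: [-162.19, 162.19], [-47.58, 125.68], [4.15, 143.07], [-65.23, 245.23], [0.69, 171.88], [-170.13, 170.13]. Speed limits (degrees/s): [108.29, 108.29, 127.2, 180, 180, 180].

### API

Orientations are given as a 3x3 rotation matrix whose columns are the frame's x, y, z axes.
In Python, from station import bot gives the robot as it stands.
- The arm moves only by the tool jog_arm, never from a script. Its argument "motion" is a list of rows, each an object with "grip": the finger opening in cm, from 0 to 9.3; "slide": the shift along the tool's x, y, z in cm, a list of three; "rot": the turn, a rotation vector about the tool's x, y, z in degrees, a list of three. A call has 1 to 10 rows; each row shifts and turns the commanded pose from where the row before left it, along the tool's axes as they then stand; what a row does not reach is not made up. A row lasts 1/8 s, in which the tool goes at most 62.5 mm and 10.7 degrees, less where a joint would pass 70% of its speed; a pose out of reach is approached as far as the arm can. A call with a gripper value outside its range is refused whole. The fingers move at their own pace and stop on an object; "newtons" is the grip in N (left out, the last holds). Time passes only in rows, so rows that do not move let the fingers close. It gives the time, the measured TCP pose, the force, the opening and the grip force at its end, in the units of the state.
- bot.state(): the state, without advancing time (a new reading comes with each control period).
- bot.snapshot(name): name is "scene" or "top"; returns a dict with "color" (400x640x3 uint8, red, green, blue), "depth" (400x640 float32, m along the optical axis (not along the pixel's ray), 0 where there is no reading), "fx", "fy", "cx", "cy" (pixels), "k1" (the pictures are not rectified: a ray, as slopes to the right and down, at radius r is drawn at 1 + k1 r^2 times it, then the intrinsics apply), "R" (3x3) and "t" (3): a world point X has camera coordinates R X + t. Camera axes: x right, y down, z forward; pixel columns grow to the right and rows downward; lengths in m; the calibration is good to about 2 mm. A picture is of the moment at which its call begins.
- bot.job_done(): hands the job in; it is judged then, once.
Trained networks look in the newest picture that a camera, given by its name, has taken for a name from the list of things; names that differ only in an ending like _2 or _b are one class to them, and where a whole thing is asked for, a point or a joint stands for the part that bears it (a point fixed in the world has none). Each returns a list of dicts, best first, with "score" (0 to 1); they miss things now and then, are a little off and sometimes report something else, mostly with a low value. They report only what shows in the picture. A call takes as long as a camera call. They do not tell look-alikes from the thing itself.
- bot.boxes_of(camera, query): "position" ([x, y, z] in m, in the coordinates of the camera as it stood for that picture, good to about 4 mm: the middle of the surface that is visible of it).
- bot.cut_out(camera, query): "pixels" (400x640 bool, what is visible of it).
- bot.place_of(camera, query): "position" ([x, y, z] in m, in the coordinates of the camera as it stood for that picture, good to about 4 mm: a listed point, or the origin of a listed thing).
The state is a dict: "t": time; "joints": joint angles; "dq": joint speeds; "tau": joint torques, N m; "position": TCP position; "tcp_rot": TCP orientation; "force": force on the tool from outside, world axes, zero at the start; "ft_torque": the same for the moment, N m; "opening": finger opening in m; "finger_force": force on a finger pad.
Only numpy, scipy, OpenCV 4.12 (cv2) and the standard library are available. Lean on these libraries where they do the work, as an engineer would, in place of code of your own. Each camera call takes 0.05 s, during which the arm holds its last target. There are 200 camera calls.

### The job

Turn the rinsed tumbler upside down onto the upright peg of the drip arm so that its rim sits flat on the plate, and let go of it. Then squeeze the arm's grip with its blue lock button, pull the arm out until the red pointer stands within the width of the orange clip on the scale, and hold it there: the arm springs back, so finish with the grip still squeezed, the tumbler on its peg and the soap pump, goblet and soap dish undisturbed.

Things in the scene. Friction and masses are not known exactly. Their poses are not given: they have to be found in the camera images.
- tumbler: Cream square tumbler, 56 x 56 mm, 90 mm long; walls 4 mm, base 5 mm, about 0.15 kg, lying on a flat side. Origin at its centre (28 mm above the counter as it lies); x runs from the closed base (45 mm behind) to the open mouth (45 mm ahead), so x points straight down when upside down. The mouth starts pointing roughly to the robot's left (+y). It fits the peg in any turn about the vertical.
- tumbler_mouth (a point): Centre of the tumbler's open mouth, in the plane of its rim; axes as the tumbler's.
- boom: The drip arm's fixed stand: a white square housing tube, 36 x 36 mm, 240 mm long, level on two short legs, top 84 mm high. Origin on the counter below its open end; the inner tube slides out along +y, z is up; the housing lies at y = 0 to -240 mm. A dark steel hook for the lock pin stands at x = 16 to 36 mm, y up to 50 mm, 98 mm high.
- extension (a joint): How far the inner tube is pulled out (m): 0 pushed in and locked (start), stop at 0.16. Grip, pointer, plate and peg ride on it along the stand's +y: grip and pointer are at y = 35 mm + this value in the stand's frame, the peg 125 mm farther. Locked until the blue button is in; a spring pulls it back with about 2 N at 0, 4 N at full reach.
- peg_foot (a point): Foot of the upright peg, on its axis, in the top face of the white slotted plate, 80 mm above the counter. The plate is 80 x 80 mm; the peg is 30 mm thick with a rounded tip 65 mm above this point. The rim of the upside-down tumbler rests on the plate.
- drip_arm: The sliding part: 24 mm steel inner tube with the grey upright grip, red pointer, plate and peg. Axes as the stand's; origin at the stand's origin while pushed in. The grip is a fin 24 mm thick (x), 36 mm long (y), centred at x = 0, y = 35 mm, its top 150 mm above the counter; the blue button stands out on its +x side.
- grip_center (a point): Where to squeeze: middle of the grip at the button's height, 122 mm above the counter, 28 mm below the grip's top. Squeeze across the stand's x axis, fingers either side: over fin and button 32 mm, 26 mm when pressed. Axes as the stand's.
- lock_button (a joint): The blue lock button (28 mm long, 36 mm high, 8 mm proud) on the grip's +x side: travel in m, 0 out (locked), 0.006 fully in; about 6 N presses it fully. Past 0.004 the lock is released; it springs out when let go.
- pointer (a point): Tip of the red pointer that rides along the scale with the arm; axes as the stand's.
- mark: Orange clip on the scale, fixed, 12 mm wide along the scale; origin at the middle of its width; axes as the stand's, y along the scale. The scale is a fixed aluminium bar with dark ticks 10 mm apart, 26 mm wide, 250 mm long, top 75 mm high, beside the arm on the stand's +x side (x = 54 to 80 mm).
- basin (a point): Centre of the white basin's foot, on the counter, at y = 280 mm in the stand's frame and fixed to it; the basin is 210 mm (stand's x) by 200 mm (y), 45 mm high.
- soap_pump: White soap pump bottle, 66 mm across, 170 mm high; origin under its centre. Leave alone.
- goblet: Terracotta goblet, 80 mm across, 108 mm high; origin under its centre. Leave alone.
- soap_dish: White soap dish 80 x 105 mm with a bar of soap, 36 mm high in all; origin under its centre. Leave alone.
Things that resemble listed ones, but are neither listed nor needed, are in the scene too. Of the things that look like the tumbler, the middle-sized one is meant.

How it is judged (in metres and radians):
On the way, in this order (a step that is already met when the one before it is completed fails the run):
1. The tumbler sits upside down on the peg, rim on the plate, let go, with the arm still pushed in (horizontal distance between tumbler and peg_foot below 0.015 m and z of tumbler_mouth in the frame of peg_foot between -0.004 and 0.006 m and angle between tumbler's own x axis and vertical above 3.05 rad and contact force between the fingers and tumbler below 0.1 N and value of joint extension below 0.01 m), for 0.2 s.
2. The grip is squeezed and its lock button is in while the arm is still near its locked place (value of joint lock_button above 0.004 m and contact force between the fingers and drip_arm above 2 N and value of joint extension below 0.03 m), for 0.1 s.
At the end, for the whole second after the job is handed in: Pointer within 6 mm of the clip's middle, at rest (under 10 mm/s); fingers on the grip (over 2 N), button in past 4 of 6 mm; tumbler upside down on the peg (within 15 mm of its axis, under 0.09 rad off plumb, rim within 6 mm of the plate), fingers off it (y of pointer in the frame of mark between -0.006 and 0.006 m and value of joint lock_button above 0.004 m and contact force between the fingers and drip_arm above 2 N and horizontal distance between tumbler and peg_foot below 0.015 m and z of tumbler_mouth in the frame of peg_foot between -0.004 and 0.006 m and angle between tumbler's own x axis and vertical above 3.05 rad and contact force between the fingers and tumbler below 0.1 N and velocity of joint extension between -0.01 and 0.01 m/s); the arm keeps its last pose, push and grip.
It fails at once if The soap pump is moved by more than 20 mm (distance of soap_pump from where it was at the start of the episode above 0.02 m).
It fails at once if The goblet is moved by more than 20 mm (distance of goblet from where it was at the start of the episode above 0.02 m).
It fails at once if The soap dish is moved by more than 20 mm (distance of soap_dish from where it was at the start of the episode above 0.02 m).
It also fails if it takes over 51 s, if anything falls off the work surface, if the arm or the gripper's body presses on something with over 40 N, if the wrist force passes 120 N, or if a joint passes its speed limit or range.

## Working session

There is one attempt and no reset: what is moved stays moved. The work goes in short steps, Python scripts to look and compute and a tool call to move; the robot and the scene stay as the last step left them, time stands still between calls to the robot, and variables do not carry over. Pictures are saved under pics/ and viewed, at most 10 in all, crops included, and the job is handed in when it is done.

Besides the shell and the picture viewer there is one more tool, called by a JSON object that holds its "api" and its "payload", one argument or row to a line. jog_arm: Moves the arm, as the interface text tells. Its arguments: {"type":"object","properties":{"motion":{"type":"array","items":{"type":"object","properties":{"grip":{"type":"number"},"slide":{"type":"array","items":{"type":"number"}},"rot":{"type":"array","items":{"type":"number"}}}}},"newtons":{"type":"number"}},"required":["motion"]}

```bash
mkdir -p pics; cat > h.py <<'E'
import numpy as np, cv2
from station import bot
def w(s,p): return s["R"].T@(np.array(p)-s["t"])
def cloud(s):
    h,wd=s["depth"].shape
    K=np.array([[s["fx"],0,s["cx"]],[0,s["fy"],s["cy"]],[0,0,1]])
    v,u=np.mgrid[:h,:wd]
    pts=cv2.undistortPoints(np.stack([u,v],-1).reshape(-1,1,2).astype(float),K,np.array([s["k1"],0,0,0,0.])).reshape(h,wd,2)
    d=s["depth"][...,None]
    c=np.concatenate([pts*d,d],-1)
    return (c-s["t"])@s["R"]
E
python3 - <<'E'
from h import *
np.set_printoptions(precision=4,suppress=True)
ims=[]
for c in ["scene","top"]:
    s=bot.snapshot(c); cv2.imwrite(f"pics/{c}0.png",s["color"][...,::-1])
    print(c,"cam",-s["R"].T@s["t"])
    for q in ["tumbler","tumbler_mouth","boom","peg_foot","grip_center","pointer","mark","basin","soap_pump","goblet","soap_dish","drip_arm"]:
        print(q,[(round(o["score"],2),w(s,o["position"])) for o in bot.place_of(c,q)])
    P=cloud(s)
    for o in bot.cut_out(c,"tumbler"):
        m=o["pixels"]; v,u=np.nonzero(m); p=P[m&(s["depth"]>0)]
        print("cut",round(o["score"],2),u.mean(),v.mean(),m.sum(),np.percentile(p,[2,50,98],axis=0).tolist())
s=bot.state();print(s["t"],s["tcp_rot"],s["position"])
E
```

```text
scene cam [ 1.248  -0.0319  0.836 ]
tumbler [(0.93, array([ 0.4399, -0.2805,  0.0301])), (0.73, array([ 0.2766, -0.2981,  0.037 ])), (0.6, array([ 0.3724, -0.161 ,  0.0231]))]
tumbler_mouth [(0.85, array([ 0.4456, -0.2329,  0.0261]))]
boom [(0.93, array([ 0.6249, -0.1169,  0.0003]))]
peg_foot [(0.76, array([0.6006, 0.0392, 0.0783]))]
grip_center [(0.64, array([ 0.6224, -0.0883,  0.1254]))]
pointer [(0.97, array([ 0.6797, -0.0762,  0.0813])), (0.57, array([ 0.6414,  0.413 , -0.001 ]))]
mark [(0.52, array([0.6755, 0.0411, 0.0746]))]
basin [(0.66, array([ 0.5831,  0.1548, -0.0019]))]
soap_pump [(0.63, array([ 0.6423,  0.4084, -0.001 ])), (0.35, array([0.6731, 0.0416, 0.0765]))]
goblet [(0.74, array([ 0.4428, -0.2821,  0.0283])), (0.68, array([0.5302, 0.4176, 0.0055]))]
soap_dish [(0.88, array([ 0.4336,  0.418 , -0.0017])), (0.5, array([ 0.4391, -0.2797,  0.0305]))]
drip_arm []
cut 0.64 224.5185185185185 190.4057239057239 594 [[0.3501911553417437, -0.19775166392981916, 0.002436899510140152], [0.3815951261506041, -0.16032706797757582, 0.04086885773276397], [0.4091371697402851, -0.12531675
[... 1581 characters left out ...]
2574174, 0.0534675347084234], [0.46747565634577376, -0.23556266781950524, 0.059900974009245114]]
cut 0.62 404.04761904761904 233.88095238095238 378 [[0.3426100842471746, -0.19483560052592447, -0.002910462194303702], [0.3718968687067904, -0.16143279133405, 0.040920429035854015], [0.40222319467019874, -0.1283511288081832, 0.04706065389738941]]
cut 0.57 453.0975609756098 266.5794785534062 1189 [[0.22561848494530037, -0.35836682724211055, 0.015131718195808464], [0.2744210530850517, -0.29774196931337993, 0.07122577969711878], [0.3213641375989034, -0.23981812869387417, 0.07743456140248449]]
1.4 [[-0.9086  0.4176 -0.    ]
 [ 0.4176  0.9086  0.    ]
 [ 0.     -0.     -1.    ]] [0.2819 0.6133 0.2326]
```

View pics/scene0.png

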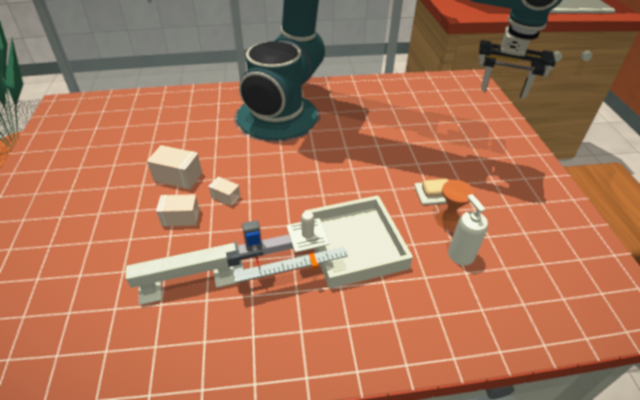

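View pics/top0.png

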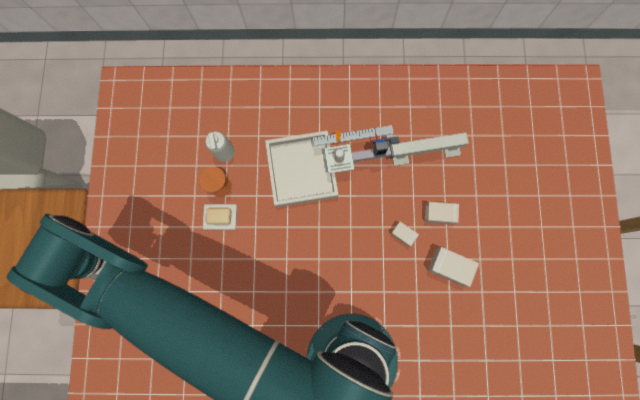

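The scene picture shows three cream box-shaped things: a large one at scene (175,167), a middle one at (178,210) and a small one at (224,190). Their tops are about 76, 57 and 46 mm high. The 56 mm tumbler is therefore the middle one at (178,210), near world (0.44, -0.28). The drip arm and basin are in the middle, with the orange clip at (313,260). The top view agrees, with the middle one at (442,212). Next I'll refine its pose and confirm it in an enlarged crop.

```bash
python3 - <<'E'
from h import *
np.set_printoptions(precision=4,suppress=True)
for c in ["top","scene"]:
    s=bot.snapshot(c);P=cloud(s)
    for nm,lo,x0,x1,y0,y1 in [("mid",.048,.39,.49,-.35,-.21),("big",.066,.2,.36,-.4,-.2),("small",.038,.33,.43,-.21,-.11)]:
        m=(s["depth"]>0)&(P[...,0]>x0)&(P[...,0]<x1)&(P[...,1]>y0)&(P[...,1]<y1)&(P[...,2]>lo)&(P[...,2]<.09)
        p=P[m]; print(c,nm,len(p),np.median(p[:,2]),cv2.minAreaRect((p[:,:2]*1000).astype(np.float32)))
    # stand: housing top and orange/red
    m=(s["depth"]>0)&(abs(P[...,2]-.084)<.006)&(P[...,1]<-.15)&(P[...,0]>.55)&(P[...,0]<.75)
    print("housing",m.sum(),cv2.minAreaRect((P[m][:,:2]*1000).astype(np.float32)))
    hsv=cv2.cvtColor(s["color"],cv2.COLOR_RGB2HSV)
    if c=="top": cv2.imwrite("pics/ctop.png",cv2.resize(s["color"][120:220,300:480,::-1],None,fx=4,fy=4,interpolation=2))
    else: cr=cv2.resize(s["color"][135:235,130:260,::-1],None,fx=5,fy=5,interpolation=2); cv2.imwrite("pics/cscene.png",cr)
E
```

```text
top mid 548 0.0548813209957817 ((439.5764465332031, -280.2261962890625), (92.72465515136719, 56.7158203125), 85.22669219970703)
top big 1025 0.07213033885578093 ((274.3730773925781, -303.9435729980469), (119.59823608398438, 74.55174255371094), 65.883056640625)
top small 290 0.04171913657056145 ((374.8447570800781, -163.91989135742188), (68.78048706054688, 43.338993072509766), 53.85783386230469)
housing 707 ((645.4605712890625, -253.038818359375), (37.286582946777344, 212.0136260986328), 8.909481048583984)
scene mid 658 0.056810819022455786 ((438.1546325683594, -278.1398010253906), (90.59829711914062, 62.208003997802734), 84.52849578857422)
scene big 822 0.07331519357823413 ((275.1363220214844, -302.7515869140625), (121.22702026367188, 77.56604766845703), 65.7571792602539)
scene small 329 0.04393414659596949 ((374.4437255859375, -162.10023498535156), (70.95877075195312, 46.43882369995117), 55.10862731933594)
housing 1410 ((649.1460571289062, -253.6343994140625), (40.17036437988281, 211.17860412597656), 8.64401626586914)
```

View pics/cscene.png

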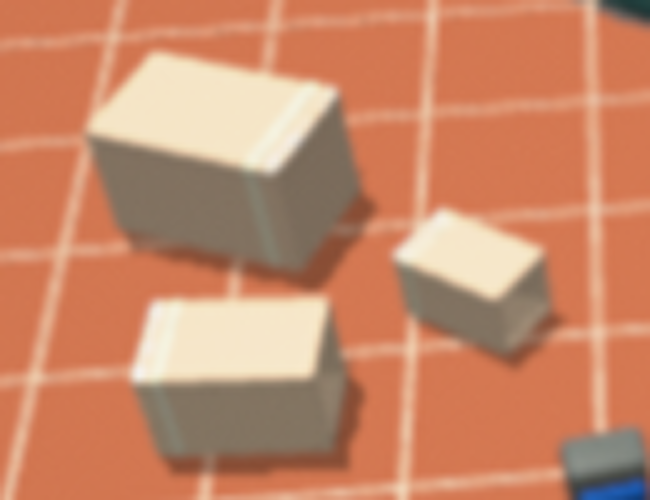

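View pics/ctop.png

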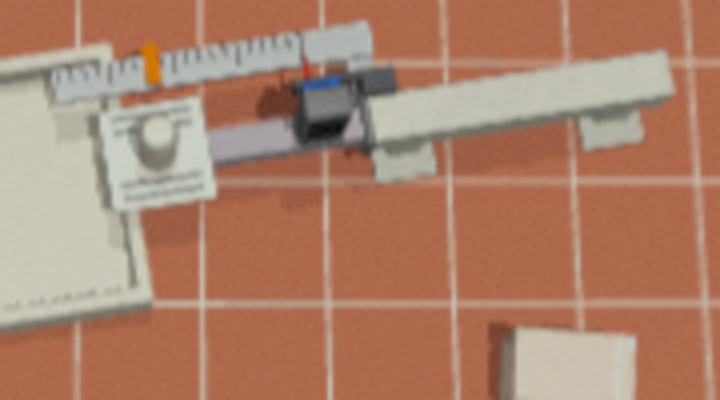

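The crops confirm it. The middle tumbler, at crop (240,370), has its closed, striped base on the left (-y) and its mouth on the right (+y). The footprint measures 92x57 mm at a height of 56 mm, which matches. In the top crop the clip is at (150,65) and the pointer at (307,65). The peg is bare.

```bash
cat >> h.py <<'E'
from scipy.spatial.transform import Rotation as Ro
def tilt(deg,a):  # heading deg, tilt a below horizontal=90-a : a=tilt from straight down toward heading; tool y = heading-90
    h=np.deg2rad(deg);a=np.deg2rad(a);d=np.array([np.cos(h),np.sin(h),0])
    z=d*np.sin(a)-np.array([0,0,1])*np.cos(a); y=np.array([np.sin(h),-np.cos(h),0]); return np.stack([np.cross(y,z),y,z],1)
def plan(p,R,n,start=None):
    s=bot.state(); p0,R0=start or (np.array(s["position"]),np.array(s["tcp_rot"]))
    rv=Ro.from_matrix(R0.T@R).as_rotvec()/n; Rc=R0; d=(np.array(p)-p0)/n
    print("per-row deg",np.linalg.norm(np.rad2deg(rv)),"mm",np.linalg.norm(d)*1000,"rot",np.round(np.rad2deg(rv),2).tolist())
    for i in range(n):
        print(np.round(Rc.T@d*100,2).tolist()); Rc=Rc@Ro.from_rotvec(rv).as_matrix()
    return np.array(p),np.array(R)
E
python3 - <<'E'
from h import *
s=bot.state();p0=s["position"];R0=s["tcp_rot"]
a=plan([.33,.2,.36],R0,8)
b=plan([.42,-.30,.30],tilt(85.2,0),10,a)
plan([.43,-.32,.20],tilt(85.2,45),5,b)
E
```

```text
per-row deg 0.0 mm 54.394595426629124 rot [0.0, 0.0, 0.0]
[-2.7, -4.44, -1.59]
[-2.7, -4.44, -1.59]
[-2.7, -4.44, -1.59]
[-2.7, -4.44, -1.59]
[-2.7, -4.44, -1.59]
[-2.7, -4.44, -1.59]
[-2.7, -4.44, -1.59]
[-2.7, -4.44, -1.59]
per-row deg 7.011631588074835 mm 51.15662224971466 rot [-0.0, 0.0, 7.01]
[-2.91, -4.17, 0.6]
[-3.39, -3.78, 0.6]
[-3.83, -3.34, 0.6]
[-4.21, -2.85, 0.6]
[-4.52, -2.31, 0.6]
[-4.77, -1.74, 0.6]
[-4.95, -1.15, 0.6]
[-5.05, -0.53, 0.6]
[-5.08, 0.09, 0.6]
[-5.03, 0.71, 0.6]
per-row deg 9.000000000000002 mm 20.493901531919196 rot [0.0, 9.0, -0.0]
[-0.38, 0.23, 2.0]
[-0.69, 0.23, 1.92]
[-0.98, 0.23, 1.78]
[-1.25, 0.23, 1.61]
[-1.48, 0.23, 1.39]
```

{"api": "jog_arm", "payload": {
  "motion": [
    {"slide": [-2.7, -4.4, -1.6], "grip": 9.3},
    {"slide": [-2.7, -4.4, -1.6]},
    {"slide": [-2.7, -4.4, -1.6]},
    {"slide": [-2.7, -4.4, -1.6]},
    {"slide": [-2.7, -4.4, -1.6]},
    {"slide": [-2.7, -4.4, -1.6]},
    {"slide": [-2.7, -4.4, -1.6]},
    {"slide": [-2.7, -4.4, -1.6]}
  ]
}}

```text
validation failed for argument at $.mo...
```

{"api": "jog_arm", "payload": {
  "motion": [
    {"slide": [-2.9, -4.2, 0.6], "rot": [0, 0, 7]},
    {"slide": [-3.4, -3.8, 0.6], "rot": [0, 0, 7]},
    {"slide": [-3.8, -3.3, 0.6], "rot": [0, 0, 7]},
    {"slide": [-4.2, -2.9, 0.6], "rot": [0, 0, 7]},
    {"slide": [-4.5, -2.3, 0.6], "rot": [0, 0, 7]},
    {"slide": [-4.8, -1.7, 0.6], "rot": [0, 0, 7]},
    {"slide": [-5.0, -1.2, 0.6], "rot": [0, 0, 7]},
    {"slide": [-5.1, -0.5, 0.6], "rot": [0, 0, 7]},
    {"slide": [-5.1, 0.1, 0.6], "rot": [0, 0, 7]},
    {"slide": [-5.0, 0.7, 0.6], "rot": [0, 0, 7]}
  ]
}}

```text
validation failed for argument at $.mo...
```

{"api": "jog_arm", "payload": {
  "motion": [
    {"slide": [-2.7, -4.4, -1.6], "rot": [0, 0, 0], "grip": 9.3},
    {"slide": [-2.7, -4.4, -1.6], "rot": [0, 0, 0], "grip": 9.3},
    {"slide": [-2.7, -4.4, -1.6], "rot": [0, 0, 0], "grip": 9.3},
    {"slide": [-2.7, -4.4, -1.6], "rot": [0, 0, 0], "grip": 9.3},
    {"slide": [-2.7, -4.4, -1.6], "rot": [0, 0, 0], "grip": 9.3},
    {"slide": [-2.7, -4.4, -1.6], "rot": [0, 0, 0], "grip": 9.3},
    {"slide": [-2.7, -4.4, -1.6], "rot": [0, 0, 0], "grip": 9.3},
    {"slide": [-2.7, -4.4, -1.6], "rot": [0, 0, 0], "grip": 9.3}
  ]
}}

```text
t: 2.5
position: [0.3308, 0.2017, 0.3614]
tcp_rot: [[-0.909, 0.417, 0.001], [0.417, 0.909, 0.0], [-0.001, 0.001, -1.0]]
force: [0.7, -0.8, -0.3]
opening: 0.093
finger_force: 0.0
```

{"api": "jog_arm", "payload": {
  "motion": [
    {"slide": [-2.9, -4.2, 0.6], "rot": [0, 0, 7], "grip": 9.3},
    {"slide": [-3.4, -3.8, 0.6], "rot": [0, 0, 7], "grip": 9.3},
    {"slide": [-3.8, -3.3, 0.6], "rot": [0, 0, 7], "grip": 9.3},
    {"slide": [-4.2, -2.9, 0.6], "rot": [0, 0, 7], "grip": 9.3},
    {"slide": [-4.5, -2.3, 0.6], "rot": [0, 0, 7], "grip": 9.3},
    {"slide": [-4.8, -1.7, 0.6], "rot": [0, 0, 7], "grip": 9.3},
    {"slide": [-5.0, -1.2, 0.6], "rot": [0, 0, 7], "grip": 9.3},
    {"slide": [-5.1, -0.5, 0.6], "rot": [0, 0, 7], "grip": 9.3},
    {"slide": [-5.1, 0.1, 0.6], "rot": [0, 0, 7], "grip": 9.3},
    {"slide": [-5.0, 0.7, 0.6], "rot": [0, 0, 7], "grip": 9.3}
  ]
}}

```text
t: 3.75
position: [0.4216, -0.2994, 0.3006]
tcp_rot: [[0.086, 0.996, 0.0], [0.996, -0.086, -0.0], [-0.0, 0.0, -1.0]]
force: [-0.1, 1.1, 0.5]
opening: 0.0928
finger_force: 0.0
```

{"api": "jog_arm", "payload": {
  "motion": [
    {"slide": [-0.4, 0.2, 2.0], "rot": [0, 9, 0], "grip": 9.3},
    {"slide": [-0.7, 0.2, 1.9], "rot": [0, 9, 0], "grip": 9.3},
    {"slide": [-1.0, 0.2, 1.8], "rot": [0, 9, 0], "grip": 9.3},
    {"slide": [-1.2, 0.2, 1.6], "rot": [0, 9, 0], "grip": 9.3},
    {"slide": [-1.5, 0.2, 1.4], "rot": [0, 9, 0], "grip": 9.3}
  ]
}}

```text
t: 4.38
position: [0.4301, -0.3181, 0.2006]
tcp_rot: [[0.057, 0.997, 0.059], [0.702, -0.082, 0.708], [0.71, 0.001, -0.704]]
force: [-0.3, 0.3, -0.0]
opening: 0.093
finger_force: 0.0
```

```bash
python3 - <<'E'
from h import *
s=bot.state();print(s["joints"],s["tcp_rot"],s["position"],s["t"])
E
```

```text
[-53.85241651   8.59968282  91.45816268  30.59127134 113.91101992
 -45.2097555 ] [[ 0.0571362   0.99660968  0.05919974]
 [ 0.70173994 -0.08226739  0.70766738]
 [ 0.71013837  0.0011094  -0.70406126]] [ 0.43009476 -0.31811956  0.20063101] 4.375
```

```bash
python3 - <<'E'
from h import *
R=tilt(85.2,45);g=np.array([.440,-.280,.030])+.005*R[:,2]
a=plan(g-.09*R[:,2],R,3)
b=plan(g,R,4,a)
E
```

```text
per-row deg 0.08898032596453108 mm 37.585564463702646 rot [-0.0, -0.08, 0.03]
[-3.12, 0.22, 2.09]
[-3.11, 0.22, 2.09]
[-3.11, 0.22, 2.1]
per-row deg 0.0 mm 22.5 rot [0.0, 0.0, 0.0]
[0.0, 0.0, 2.25]
[0.0, 0.0, 2.25]
[0.0, 0.0, 2.25]
[0.0, 0.0, 2.25]
```

{"api": "jog_arm", "payload": {
  "motion": [
    {"slide": [-3.1, 0.2, 2.1], "rot": [0, 0, 0], "grip": 9.3},
    {"slide": [-3.1, 0.2, 2.1], "rot": [0, 0, 0], "grip": 9.3},
    {"slide": [-3.1, 0.2, 2.1], "rot": [0, 0, 0], "grip": 9.3},
    {"slide": [0, 0, 2.2], "rot": [0, 0, 0], "grip": 9.3},
    {"slide": [0, 0, 2.2], "rot": [0, 0, 0], "grip": 9.3},
    {"slide": [0, 0, 2.3], "rot": [0, 0, 0], "grip": 9.3},
    {"slide": [0, 0, 2.3], "rot": [0, 0, 0], "grip": 9.3},
    {"slide": [0, 0, 0], "rot": [0, 0, 0], "grip": 9.3}
  ]
}}

```text
t: 5.38
position: [0.4392, -0.2741, 0.0259]
tcp_rot: [[0.058, 0.997, 0.056], [0.704, -0.08, 0.706], [0.708, -0.001, -0.706]]
force: [0.7, -0.0, 1.6]
opening: 0.0929
finger_force: 0.0
```

{"api": "jog_arm", "payload": {
  "motion": [
    {"slide": [0, 0, 0], "rot": [0, 0, 0], "grip": 5},
    {"slide": [0, 0, 0], "rot": [0, 0, 0], "grip": 5},
    {"slide": [0, 0, 0], "rot": [0, 0, 0], "grip": 5},
    {"slide": [0, 0, 0], "rot": [0, 0, 0], "grip": 5},
    {"slide": [0, 0, 0], "rot": [0, 0, 0], "grip": 5},
    {"slide": [0, 0, 0], "rot": [0, 0, 0], "grip": 5}
  ],
  "newtons": 20
}}

```text
t: 6.12
position: [0.4396, -0.2759, 0.0269]
tcp_rot: [[0.058, 0.997, 0.058], [0.705, -0.082, 0.705], [0.707, 0.0, -0.707]]
force: [-0.4, -2.4, 1.7]
opening: 0.056
finger_force: 20.0
```

```bash
cat >> h.py <<'E'
def fin(deg,a=45):
    return tilt(deg,a)@np.diag([-1,-1,1.])
E
python3 - <<'E'
from h import *
np.set_printoptions(precision=4,suppress=True)
for c in ["top","scene"]:
    s=bot.snapshot(c);P=cloud(s)
    for lo,hi in [(.138,.16),(.1,.138)]:
        m=(s["depth"]>0)&(abs(P[...,0]-.602)<.04)&(abs(P[...,1]-.039)<.04)&(P[...,2]>lo)&(P[...,2]<hi)
        p=P[m];print(c,lo,len(p),p.mean(0),p.min(0),p.max(0))
    print([(o["score"],w(s,o["position"])) for q in ["peg_foot"] for o in bot.place_of(c,q)])
R=fin(8.85,45); d=np.array([np.cos(.1545),np.sin(.1545),0])
st=bot.state()
c=np.array([.602,.039,.225])-.0024*d+.005*R[:,2]
print(c,R)
a=plan([.44,-.28,.25],tilt(85.2,0),6)
b=plan([.50,-.08,.30],fin(8.85,0),10,a)
e=plan(c,R,6,b)
E
```

```text
top 0.138 52 [0.6014 0.0361 0.1422] [0.5896 0.0256 0.1383] [0.6144 0.0461 0.1465]
top 0.1 57 [0.594  0.0381 0.1239] [0.5865 0.0222 0.1008] [0.6162 0.0518 0.1377]
[(0.86, array([0.6042, 0.0357, 0.0816])), (0.21, array([ 0.6224, -0.1183,  0.002 ]))]
scene 0.138 99 [0.6045 0.0368 0.1432] [0.5914 0.0238 0.138 ] [0.6159 0.0505 0.1482]
scene 0.1 151 [0.6122 0.0359 0.1201] [0.603  0.023  0.1001] [0.6179 0.05   0.138 ]
[(0.93, array([0.5979, 0.0412, 0.0805]))]
[0.6031 0.0392 0.2215] [[-0.6987 -0.1538  0.6987]
 [-0.1088  0.9881  0.1088]
 [-0.7071  0.     -0.7071]]
per-row deg 7.498868697538398 mm 37.194450700462696 rot [-0.01, -7.5, 0.02]
[2.58, 0.01, -2.68]
[2.21, 0.01, -2.99]
[1.8, 0.01, -3.25]
[1.36, 0.01, -3.46]
[0.9, 0.01, -3.61]
[0.42, 0.01, -3.7]
per-row deg 10.365 mm 21.47091055358389 rot [-0.0, -0.0, -10.36]
[2.04, 0.43, -0.5]
[1.93, 0.79, -0.5]
[1.76, 1.13, -0.5]
[1.53, 1.42, -0.5]
[1.25, 1.68, -0.5]
[0.92, 1.87, -0.5]
[0.57, 2.01, -0.5]
[0.2, 2.08, -0.5]
[-0.18, 2.08, -0.5]
[-0.55, 2.02, -0.5]
per-row deg 7.499999999999999 mm 29.34685783776626 rot [-0.0, -7.5, 0.0]
[-2.0, 1.7, 1.31]
[-1.82, 1.7, 1.56]
[-1.6, 1.7, 1.78]
[-1.35, 1.7, 1.98]
[-1.08, 1.7, 2.14]
[-0.79, 1.7, 2.26]
```

{"api": "jog_arm", "payload": {
  "motion": [
    {"slide": [2.6, 0, -2.7], "rot": [0, -7.5, 0], "grip": 5},
    {"slide": [2.2, 0, -3.0], "rot": [0, -7.5, 0], "grip": 5},
    {"slide": [1.8, 0, -3.2], "rot": [0, -7.5, 0], "grip": 5},
    {"slide": [1.4, 0, -3.5], "rot": [0, -7.5, 0], "grip": 5},
    {"slide": [0.9, 0, -3.6], "rot": [0, -7.5, 0], "grip": 5},
    {"slide": [0.4, 0, -3.7], "rot": [0, -7.5, 0], "grip": 5}
  ]
}}

```text
t: 7.08
position: [0.439, -0.2795, 0.2515]
tcp_rot: [[0.082, 0.997, 0.0], [0.997, -0.082, -0.004], [-0.004, 0.001, -1.0]]
force: [-0.2, 0.5, -2.1]
opening: 0.0557
finger_force: 20.0
```

{"api": "jog_arm", "payload": {
  "motion": [
    {"slide": [2.0, 0.4, -0.5], "rot": [0, 0, -10.4], "grip": 5},
    {"slide": [1.9, 0.8, -0.5], "rot": [0, 0, -10.4], "grip": 5},
    {"slide": [1.8, 1.1, -0.5], "rot": [0, 0, -10.4], "grip": 5},
    {"slide": [1.5, 1.4, -0.5], "rot": [0, 0, -10.4], "grip": 5},
    {"slide": [1.2, 1.7, -0.5], "rot": [0, 0, -10.4], "grip": 5},
    {"slide": [0.9, 1.9, -0.5], "rot": [0, 0, -10.4], "grip": 5},
    {"slide": [0.6, 2.0, -0.5], "rot": [0, 0, -10.4], "grip": 5},
    {"slide": [0.2, 2.1, -0.5], "rot": [0, 0, -10.4], "grip": 5},
    {"slide": [-0.2, 2.1, -0.5], "rot": [0, 0, -10.4], "grip": 5},
    {"slide": [-0.6, 2.0, -0.5], "rot": [0, 0, -10.4], "grip": 5}
  ]
}}

```text
t: 8.32
position: [0.499, -0.0792, 0.3]
tcp_rot: [[-0.986, -0.168, -0.001], [-0.168, 0.986, 0.0], [0.001, 0.0, -1.0]]
force: [1.0, -0.0, -0.9]
opening: 0.0559
finger_force: 20.0
```

{"api": "jog_arm", "payload": {
  "motion": [
    {"slide": [-2.0, 1.7, 1.3], "rot": [0, -7.5, 0], "grip": 5},
    {"slide": [-1.8, 1.7, 1.6], "rot": [0, -7.5, 0], "grip": 5},
    {"slide": [-1.6, 1.7, 1.8], "rot": [0, -7.5, 0], "grip": 5},
    {"slide": [-1.3, 1.7, 2.0], "rot": [0, -7.5, 0], "grip": 5},
    {"slide": [-1.1, 1.7, 2.1], "rot": [0, -7.5, 0], "grip": 5},
    {"slide": [-0.8, 1.7, 2.3], "rot": [0, -7.5, 0], "grip": 5},
    {"slide": [0, 0, 0], "rot": [0, 0, 0], "grip": 5}
  ]
}}

```text
t: 9.2
position: [0.5996, 0.041, 0.2176]
tcp_rot: [[-0.701, -0.163, 0.694], [-0.115, 0.987, 0.116], [-0.704, 0.001, -0.71]]
force: [-0.4, -0.6, -0.9]
opening: 0.0561
finger_force: 20.0
```

```bash
python3 - <<'E'
from h import *
np.set_printoptions(precision=4,suppress=True)
s=bot.state();print(s["joints"],s["tcp_rot"],s["position"],s["t"],s["finger_force"],s["opening"])
v=bot.snapshot("scene");P=cloud(v)
cv2.imwrite("pics/hover.png",cv2.resize(v["color"][130:330,200:420,::-1],None,fx=3,fy=3,interpolation=2))
for q in ["tumbler","tumbler_mouth"]: print(q,[(round(o["score"],2),w(v,o["position"])) for o in bot.place_of("scene",q)])
R=fin(8.85,45); d=np.array([np.cos(.1545),np.sin(.1545),0])
c=np.array([.6025,.0375,.225])-.0024*d+.005*R[:,2]
a=plan(c,R,2)
plan(c-[0,0,.097],R,7,a)
E
```

```text
[  -2.5674  -27.8985  121.6146   12.4554   42.8516 -107.7263] [[-0.7008 -0.1634  0.6944]
 [-0.1154  0.9866  0.1157]
 [-0.704   0.0009 -0.7102]] [0.5996 0.041  0.2176] 9.2 19.99819926917553 0.0560507577647322
tumbler [(0.87, array([ 0.2746, -0.2995,  0.0396])), (0.65, array([ 0.3715, -0.1634,  0.0245])), (0.61, array([0.5996, 0.0412, 0.2261]))]
tumbler_mouth [(0.83, array([ 0.3987, -0.1329,  0.0243])), (0.81, array([0.601 , 0.0401, 0.1726])), (0.74, array([ 0.2486, -0.3557,  0.0368])), (0.44, array([ 0.627 , -0.0891,  0.1241]))]
per-row deg 0.2410417428549019 mm 1.6537795284088448 rot [0.16, -0.04, 0.17]
[-0.06, -0.12, 0.1]
[-0.06, -0.12, 0.1]
per-row deg 0.0 mm 13.857142857142858 rot [0.0, 0.0, 0.0]
[0.98, 0.0, 0.98]
[0.98, 0.0, 0.98]
[0.98, 0.0, 0.98]
[0.98, 0.0, 0.98]
[0.98, 0.0, 0.98]
[0.98, 0.0, 0.98]
[0.98, 0.0, 0.98]
```

View pics/hover.png

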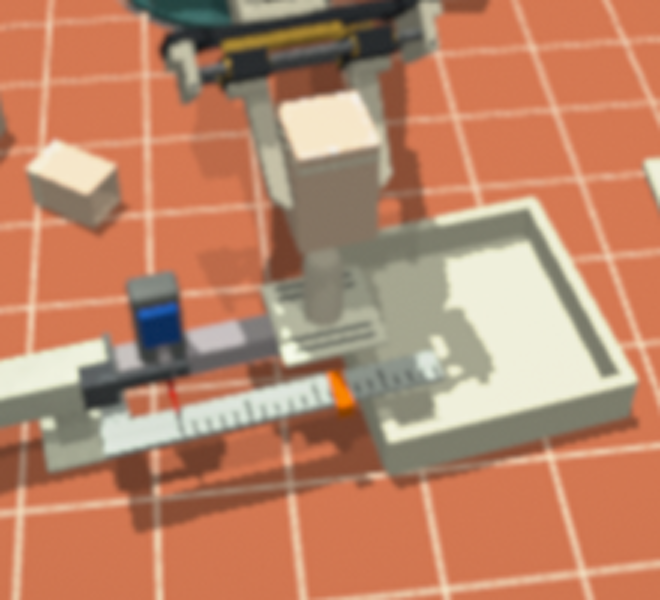

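The picture shows the tumbler inverted above the peg, with its base up at crop (328,125) and the peg below it at (323,285). Nothing is in the way, so I'll correct by 3 mm and lower it.

{"api": "jog_arm", "payload": {
  "motion": [
    {"slide": [-0.1, -0.2, 0.2], "rot": [0.3, 0, 0.3], "grip": 5},
    {"slide": [0, 0, 0], "rot": [0, 0, 0], "grip": 5},
    {"slide": [1, 0, 1], "rot": [0, 0, 0], "grip": 5},
    {"slide": [1, 0, 1], "rot": [0, 0, 0], "grip": 5},
    {"slide": [1, 0, 1], "rot": [0, 0, 0], "grip": 5},
    {"slide": [1, 0, 1], "rot": [0, 0, 0], "grip": 5},
    {"slide": [1, 0, 1], "rot": [0, 0, 0], "grip": 5},
    {"slide": [0.5, 0, 0.5], "rot": [0, 0, 0], "grip": 5},
    {"slide": [0.5, 0, 0.5], "rot": [0, 0, 0], "grip": 5},
    {"slide": [0.2, 0, 0.2], "rot": [0, 0, 0], "grip": 5}
  ]
}}

```text
t: 10.6
position: [0.6035, 0.0384, 0.1322]
tcp_rot: [[-0.699, -0.155, 0.699], [-0.109, 0.988, 0.109], [-0.707, 0.0, -0.707]]
force: [-0.4, 0.1, -2.4]
opening: 0.0557
finger_force: 20.0
```

```bash
python3 - <<'E'
from h import *
np.set_printoptions(precision=4,suppress=True)
s=bot.state();print(s["position"],s["force"],s["opening"])
v=bot.snapshot("scene")
for q in ["tumbler","tumbler_mouth","peg_foot","pointer"]: print(q,[(round(o["score"],2),w(v,o["position"])) for o in bot.place_of("scene",q)])
E
```

```text
[0.6035 0.0384 0.1322] [-0.4126  0.119  -2.402 ] 0.055737844887312434
tumbler [(0.86, array([0.604 , 0.0374, 0.139 ])), (0.82, array([ 0.2749, -0.2962,  0.0394])), (0.71, array([ 0.3743, -0.1651,  0.0215]))]
tumbler_mouth [(0.97, array([ 0.3972, -0.1312,  0.0222])), (0.94, array([0.6043, 0.0391, 0.0852])), (0.82, array([ 0.252 , -0.3574,  0.0373]))]
peg_foot [(0.76, array([0.5981, 0.0438, 0.0802])), (0.5, array([ 0.6242, -0.0854,  0.126 ]))]
pointer [(0.85, array([ 0.6824, -0.0785,  0.0789])), (0.63, array([ 0.5842,  0.157 , -0.0015]))]
```

{"api": "jog_arm", "payload": {
  "motion": [
    {"slide": [0.25, 0, 0.25], "rot": [0, 0, 0], "grip": 5},
    {"slide": [0.25, 0, 0.25], "rot": [0, 0, 0], "grip": 5},
    {"slide": [0.1, 0, 0.1], "rot": [0, 0, 0], "grip": 5},
    {"slide": [0, 0, 0], "rot": [0, 0, 0], "grip": 5}
  ]
}}

```text
t: 11.35
position: [0.6034, 0.0384, 0.1237]
tcp_rot: [[-0.699, -0.155, 0.698], [-0.109, 0.988, 0.109], [-0.707, 0.0, -0.707]]
force: [0.1, 0.5, -1.8]
opening: 0.056
finger_force: 20.0
```

{"api": "jog_arm", "payload": {
  "motion": [
    {"slide": [0.07, 0, 0.07], "rot": [0, 0, 0], "grip": 5},
    {"slide": [0, 0, 0], "rot": [0, 0, 0], "grip": 5}
  ]
}}

```text
t: 11.6
position: [0.6034, 0.0384, 0.123]
tcp_rot: [[-0.699, -0.155, 0.699], [-0.109, 0.988, 0.109], [-0.707, -0.0, -0.707]]
force: [0.2, 0.2, -2.9]
opening: 0.0558
finger_force: 20.0
```

{"api": "jog_arm", "payload": {
  "motion": [
    {"slide": [0.07, 0, 0.07], "rot": [0, 0, 0], "grip": 5},
    {"slide": [0, 0, 0], "rot": [0, 0, 0], "grip": 5}
  ]
}}

```text
t: 11.85
position: [0.6034, 0.0384, 0.1219]
tcp_rot: [[-0.699, -0.155, 0.699], [-0.109, 0.988, 0.109], [-0.707, -0.0, -0.707]]
force: [-0.5, -1.1, -1.1]
opening: 0.0558
finger_force: 20.0
```

{"api": "jog_arm", "payload": {
  "motion": [
    {"slide": [0.07, 0, 0.07], "rot": [0, 0, 0], "grip": 5},
    {"slide": [0, 0, 0], "rot": [0, 0, 0], "grip": 5}
  ]
}}

```text
t: 12.1
position: [0.6036, 0.0384, 0.1212]
tcp_rot: [[-0.698, -0.155, 0.699], [-0.109, 0.988, 0.109], [-0.707, -0.0, -0.707]]
force: [0.5, -0.0, -0.3]
opening: 0.0559
finger_force: 20.0
```

{"api": "jog_arm", "payload": {
  "motion": [
    {"slide": [0.05, 0, 0.05], "rot": [0, 0, 0], "grip": 5},
    {"slide": [0, 0, 0], "rot": [0, 0, 0], "grip": 5}
  ]
}}

```text
t: 12.35
position: [0.6038, 0.0384, 0.1212]
tcp_rot: [[-0.698, -0.154, 0.7], [-0.109, 0.988, 0.109], [-0.708, -0.0, -0.706]]
force: [-2.0, 0.1, 5.3]
opening: 0.0559
finger_force: 20.0
```

Contact: 5 N upward at the expected height. Now I'll release and back off along the fingers.

{"api": "jog_arm", "payload": {
  "motion": [
    {"slide": [0, 0, 0], "rot": [0, 0, 0], "grip": 8},
    {"slide": [0, 0, 0], "rot": [0, 0, 0], "grip": 8},
    {"slide": [0, 0, 0], "rot": [0, 0, 0], "grip": 8},
    {"slide": [0, 0, 0], "rot": [0, 0, 0], "grip": 8},
    {"slide": [0, 0, -1], "rot": [0, 0, 0], "grip": 8},
    {"slide": [0, 0, -3], "rot": [0, 0, 0], "grip": 8},
    {"slide": [0, 0, -4], "rot": [0, 0, 0], "grip": 8},
    {"slide": [0, 0, -4], "rot": [0, 0, 0], "grip": 8},
    {"slide": [0, 0, -3], "rot": [0, 0, 0], "grip": 8},
    {"slide": [0, 0, 0], "rot": [0, 0, 0], "grip": 8}
  ]
}}

```text
t: 13.6
position: [0.4982, 0.0217, 0.2293]
tcp_rot: [[-0.695, -0.154, 0.702], [-0.109, 0.988, 0.108], [-0.71, -0.001, -0.704]]
force: [0.1, -0.3, 0.1]
opening: 0.0801
finger_force: 0.0
```

```bash
python3 - <<'E'
from h import *
np.set_printoptions(precision=4,suppress=True)
s=bot.state();print(s["position"],s["force"],s["joints"])
for c in ["scene","top"]:
    v=bot.snapshot(c)
    if c=="scene": cv2.imwrite("pics/placed.png",cv2.resize(v["color"][130:330,200:420,::-1],None,fx=3,fy=3,interpolation=2))
    for q in ["tumbler","tumbler_mouth","pointer","mark","grip_center","boom"]: print(c,q,[(round(o["score"],2),w(v,o["position"])) for o in bot.place_of(c,q)])
E
```

```text
[0.4982 0.0217 0.2293] [ 0.1396 -0.3212  0.1149] [  -6.7941  -45.9414  130.7586   14.0357   51.8305 -109.9857]
scene tumbler [(0.93, array([ 0.3724, -0.1663,  0.0236])), (0.91, array([ 0.2755, -0.2986,  0.0372])), (0.9, array([0.6044, 0.0353, 0.1291]))]
scene tumbler_mouth [(0.89, array([0.6063, 0.0412, 0.0758])), (0.84, array([ 0.2493, -0.3545,  0.0346])), (0.68, array([ 0.3977, -0.1334,  0.0235]))]
scene pointer [(0.96, array([ 0.683 , -0.0803,  0.0812]))]
scene mark [(0.56, array([0.6727, 0.0422, 0.0734])), (0.54, array([0.4334, 0.4167, 0.0024])), (0.53, array([0.6033, 0.0347, 0.1311]))]
scene grip_center [(0.57, array([ 0.6232, -0.0896,  0.1255]))]
scene boom [(0.87, array([ 0.625 , -0.1159,  0.0033]))]
top tumbler [(0.72, array([ 0.3783, -0.164 ,  0.0183])), (0.7, array([ 0.2709, -0.3047,  0.0331])), (0.61, array([0.6041, 0.0388, 0.1232]))]
top tumbler_mouth [(0.82, array([ 0.2502, -0.3615,  0.0321])), (0.72, array([0.6016, 0.0378, 0.0759])), (0.2, array([ 0.4288,  0.4143, -0.0013]))]
top pointer [(0.78, array([ 0.6816, -0.0745,  0.0744]))]
top mark [(0.55, array([0.6774, 0.0413, 0.0741]))]
top grip_center [(0.67, array([ 0.6196, -0.0901,  0.1162]))]
top boom [(0.94, array([ 0.6261, -0.1199, -0.0031]))]
```

View pics/placed.png

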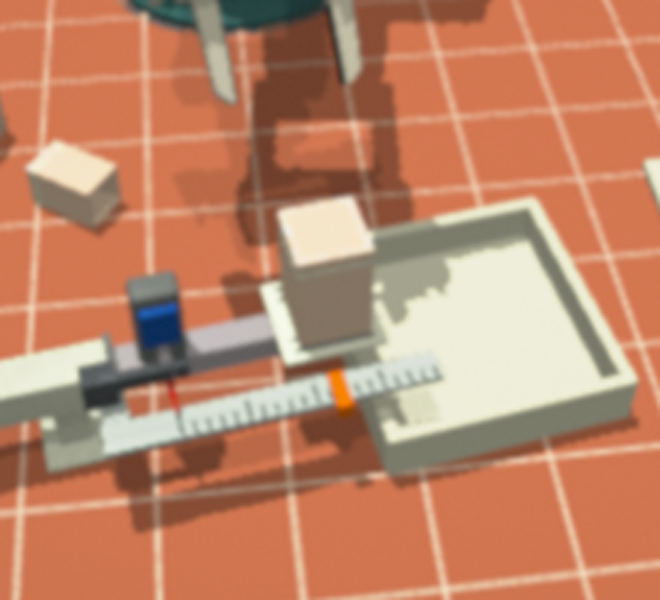

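The tumbler stands flat on the plate at crop (325,270), let go, with the arm still pushed in. Next is the grip: fit the fin top and plan the approach.

```bash
python3 - <<'E'
from h import *
np.set_printoptions(precision=4,suppress=True)
for c in ["scene","top"]:
    v=bot.snapshot(c);P=cloud(v)
    m=(v["depth"]>0)&(abs(P[...,0]-.6215)<.045)&(abs(P[...,1]+.0865)<.045)&(P[...,2]>.143)&(P[...,2]<.16)
    p=P[m];print(c,len(p),p.mean(0),cv2.minAreaRect((p[:,:2]*1000).astype(np.float32)))
R=tilt(98.85,0)
a=plan([.58,-.04,.30],R,10)
plan([.6215,-.0865,.22],R,3,a)
E
```

```text
scene 161 [ 0.6246 -0.0855  0.1495] ((623.9495849609375, -85.29034423828125), (31.413738250732422, 33.89140701293945), 8.535806655883789)
top 88 [ 0.6201 -0.0859  0.1476] ((619.9468383789062, -86.52335357666016), (23.441852569580078, 34.86445617675781), 13.795970916748047)
per-row deg 9.845596883092073 mm 12.605012534207425 rot [3.52, 3.52, 8.5]
[-1.02, -0.74, -0.02]
[-1.12, -0.58, -0.05]
[-1.19, -0.41, -0.09]
[-1.23, -0.24, -0.14]
[-1.24, -0.07, -0.21]
[-1.22, 0.1, -0.28]
[-1.18, 0.26, -0.37]
[-1.1, 0.4, -0.46]
[-1.0, 0.53, -0.55]
[-0.88, 0.63, -0.65]
per-row deg 0.0 mm 33.804174627140696 rot [0.0, 0.0, 0.0]
[-1.74, 1.13, 2.67]
[-1.74, 1.13, 2.67]
[-1.74, 1.13, 2.67]
```

{"api": "jog_arm", "payload": {
  "motion": [
    {"slide": [-1.0, -0.7, 0], "rot": [3.5, 3.5, 8.5], "grip": 6.5},
    {"slide": [-1.1, -0.6, -0.1], "rot": [3.5, 3.5, 8.5], "grip": 6.5},
    {"slide": [-1.2, -0.4, -0.1], "rot": [3.5, 3.5, 8.5], "grip": 6.5},
    {"slide": [-1.2, -0.2, -0.1], "rot": [3.5, 3.5, 8.5], "grip": 6.5},
    {"slide": [-1.2, -0.1, -0.2], "rot": [3.5, 3.5, 8.5], "grip": 6.5},
    {"slide": [-1.2, 0.1, -0.3], "rot": [3.5, 3.5, 8.5], "grip": 6.5},
    {"slide": [-1.2, 0.3, -0.4], "rot": [3.5, 3.5, 8.5], "grip": 6.5},
    {"slide": [-1.1, 0.4, -0.5], "rot": [3.5, 3.5, 8.5], "grip": 6.5},
    {"slide": [-1.0, 0.5, -0.6], "rot": [3.5, 3.5, 8.5], "grip": 6.5},
    {"slide": [-0.9, 0.6, -0.7], "rot": [3.5, 3.5, 8.5], "grip": 6.5}
  ]
}}

```text
t: 15.65
position: [0.5789, -0.0393, 0.3017]
tcp_rot: [[-0.15, 0.989, 0.002], [0.989, 0.15, 0.002], [0.002, 0.002, -1.0]]
force: [-0.5, 0.5, -0.2]
opening: 0.0651
finger_force: 0.0
```

{"api": "jog_arm", "payload": {
  "motion": [
    {"slide": [-1.7, 1.1, 2.7], "rot": [0, 0, 0], "grip": 6.5},
    {"slide": [-1.7, 1.1, 2.7], "rot": [0, 0, 0], "grip": 6.5},
    {"slide": [-1.7, 1.1, 2.7], "rot": [0, 0, 0], "grip": 6.5},
    {"slide": [0, 0, 0], "rot": [0, 0, 0], "grip": 6.5}
  ]
}}

```text
t: 16.15
position: [0.6189, -0.085, 0.218]
tcp_rot: [[-0.153, 0.988, 0.0], [0.988, 0.153, 0.001], [0.001, 0.0, -1.0]]
force: [-0.5, 0.4, 0.5]
opening: 0.0651
finger_force: 0.0
```

```bash
python3 - <<'E'
from h import *
print(bot.state()["joints"])
R=tilt(98.85,0)
a=plan([.6215,-.0860,.20],R,1)
plan([.6215,-.0860,.1195],R,5,a)
E
```

```text
[-1.02011490e+01  6.54028276e-01  9.02234824e+01  8.18516444e-02
  8.91355046e+01 -1.90185028e+01]
per-row deg 0.08953270418994463 mm 18.23713879369261 rot [0.01, -0.08, -0.03]
[-0.14, 0.24, 1.8]
per-row deg 0.0 mm 16.1 rot [0.0, 0.0, 0.0]
[0.0, 0.0, 1.61]
[0.0, 0.0, 1.61]
[0.0, 0.0, 1.61]
[0.0, 0.0, 1.61]
[0.0, 0.0, 1.61]
```

{"api": "jog_arm", "payload": {
  "motion": [
    {"slide": [-0.1, 0.3, 1.8], "rot": [0, 0, 0], "grip": 6.5},
    {"slide": [0, 0, 1.6], "rot": [0, 0, 0], "grip": 6.5},
    {"slide": [0, 0, 1.6], "rot": [0, 0, 0], "grip": 6.5},
    {"slide": [0, 0, 1.6], "rot": [0, 0, 0], "grip": 6.5},
    {"slide": [0, 0, 1.6], "rot": [0, 0, 0], "grip": 6.5},
    {"slide": [0, 0, 1.6], "rot": [0, 0, 0], "grip": 6.5},
    {"slide": [0, 0, 0], "rot": [0, 0, 0], "grip": 6.5}
  ]
}}

```text
t: 17.02
position: [0.6222, -0.0849, 0.1209]
tcp_rot: [[-0.154, 0.988, 0.002], [0.988, 0.154, 0.001], [0.001, 0.002, -1.0]]
force: [-0.2, 0.2, 0.1]
opening: 0.065
finger_force: 0.0
```

{"api": "jog_arm", "payload": {
  "motion": [
    {"slide": [0, 0, 0], "rot": [0, 0, 0], "grip": 2},
    {"slide": [0, 0, 0], "rot": [0, 0, 0], "grip": 2},
    {"slide": [0, 0, 0], "rot": [0, 0, 0], "grip": 2},
    {"slide": [0, 0, 0], "rot": [0, 0, 0], "grip": 2},
    {"slide": [0, 0, 0], "rot": [0, 0, 0], "grip": 2},
    {"slide": [0, 0, 0], "rot": [0, 0, 0], "grip": 2},
    {"slide": [0, 0, 0], "rot": [0, 0, 0], "grip": 2}
  ],
  "newtons": 25
}}

```text
t: 17.9
position: [0.6222, -0.0851, 0.1231]
tcp_rot: [[-0.154, 0.988, 0.003], [0.988, 0.154, 0.0], [0.0, 0.003, -1.0]]
force: [-8.5, -0.8, 6.7]
opening: 0.0252
finger_force: 25.0
```

{"api": "jog_arm", "payload": {
  "motion": [
    {"slide": [0.4, -0.1, 0], "rot": [0, 0, 0], "grip": 2},
    {"slide": [0.8, 0, 0], "rot": [0, 0, 0], "grip": 2},
    {"slide": [1.2, 0, 0], "rot": [0, 0, 0], "grip": 2},
    {"slide": [1.2, 0, 0], "rot": [0, 0, 0], "grip": 2}
  ]
}}

```text
t: 18.4
position: [0.6162, -0.049, 0.123]
tcp_rot: [[-0.154, 0.988, 0.005], [0.988, 0.154, 0.0], [-0.0, 0.005, -1.0]]
force: [0.4, -3.5, 6.0]
opening: 0.0245
finger_force: 25.0
```

```bash
python3 - <<'E'
from h import *
np.set_printoptions(precision=4,suppress=True)
for c in ["scene","top"]:
    v=bot.snapshot(c)
    for q in ["tumbler","pointer"]: print(c,q,[(round(o["score"],2),w(v,o["position"])) for o in bot.place_of(c,q)])
E
```

```text
scene tumbler [(0.96, array([ 0.3726, -0.1654,  0.0214])), (0.6, array([ 0.2766, -0.2981,  0.0367])), (0.57, array([0.5992, 0.0744, 0.1275]))]
scene pointer [(0.58, array([ 0.676 , -0.0427,  0.0809]))]
top tumbler [(0.77, array([ 0.2737, -0.3039,  0.0366])), (0.68, array([ 0.3756, -0.1686,  0.0209])), (0.61, array([0.5963, 0.0761, 0.1214]))]
top pointer []
```

The arm is sliding out and the tumbler is riding along with it. Continuing.

{"api": "jog_arm", "payload": {
  "motion": [
    {"slide": [0.8, 0, 0], "rot": [0, 0, 0], "grip": 2},
    {"slide": [1.2, 0, 0], "rot": [0, 0, 0], "grip": 2},
    {"slide": [1.2, 0, 0], "rot": [0, 0, 0], "grip": 2},
    {"slide": [1.2, 0, 0], "rot": [0, 0, 0], "grip": 2},
    {"slide": [1.2, 0, 0], "rot": [0, 0, 0], "grip": 2},
    {"slide": [1.2, 0, 0], "rot": [0, 0, 0], "grip": 2},
    {"slide": [0.8, 0, 0], "rot": [0, 0, 0], "grip": 2},
    {"slide": [0.4, 0, 0], "rot": [0, 0, 0], "grip": 2},
    {"slide": [0, 0, 0], "rot": [0, 0, 0], "grip": 2}
  ]
}}

```text
t: 19.82
position: [0.6034, 0.0301, 0.123]
tcp_rot: [[-0.155, 0.988, 0.004], [0.988, 0.155, 0.0], [-0.0, 0.004, -1.0]]
force: [-4.6, -3.6, 7.2]
opening: 0.0248
finger_force: 25.0
```

```bash
python3 - <<'E'
from h import *
np.set_printoptions(precision=4,suppress=True)
ys=np.array([-.154,.988,0])
for c in ["scene","top"]:
    v=bot.snapshot(c);P=cloud(v)
    for q in ["tumbler","pointer","mark"]: print(c,q,[(round(o["score"],2),w(v,o["position"]),w(v,o["position"])@ys) for o in bot.place_of(c,q)])
    h=cv2.cvtColor(v["color"],cv2.COLOR_RGB2HSV).astype(int)
    near=(v["depth"]>0)&(abs(P[...,0]-.67)<.03)&(abs(P[...,1]-.035)<.06)&(P[...,2]>.06)&(P[...,2]<.11)
    o=near&(h[...,0]>9)&(h[...,0]<20)&(h[...,1]>190); r=near&((h[...,0]<6)|(h[...,0]>172))&(h[...,1]>140)
    for n,m in [("orange",o),("red",r)]:
        if m.any(): p=P[m]; print(c,n,m.sum(),p.mean(0),(p@ys).min(),(p@ys).mean(),(p@ys).max())
    if c=="scene": cv2.imwrite("pics/end1.png",cv2.resize(v["color"][200:300,260:370,::-1],None,fx=6,fy=6,interpolation=2))
E
```

```text
scene tumbler [(0.97, array([ 0.3705, -0.1658,  0.022 ]), np.float64(-0.2209093711849519)), (0.94, array([0.5893, 0.1496, 0.1295]), np.float64(0.05702925699554061)), (0.59, array([ 0.2769, -0.2994,  0.0371]), np.float64(-0.33847431832907465))]
scene pointer [(0.88, array([0.6612, 0.0386, 0.0802]), np.float64(-0.06370533445748286))]
scene mark [(0.44, array([0.6709, 0.0451, 0.0767]), np.float64(-0.05875351142171254))]
scene orange 66 [0.6793 0.0421 0.0769] -0.06921662884504406 -0.06306578025858114 -0.05736491446984566
scene red 11 [0.6475 0.0365 0.0803] -0.06576602728984586 -0.0636700029172388 -0.06153674576050451
top tumbler [(0.94, array([0.5881, 0.1553, 0.1264]), np.float64(0.06288079566504368)), (0.85, array([ 0.376 , -0.1652,  0.019 ]), np.float64(-0.22111399272582563)), (0.65, array([ 0.2733, -0.3023,  0.0351]), np.float64(-0.3407222331370634))]
top pointer []
top mark []
```

View pics/end1.png

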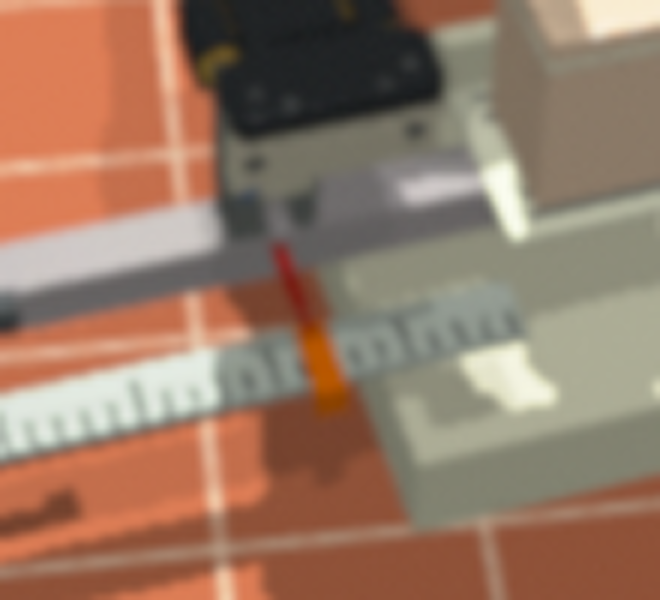

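The pointer tip at crop (312,318) meets the clip's top edge, which spans about (303–330,325). By colour it is 0.6 mm short of the middle, and by the networks 2–5 mm. I'll nudge it 1.5 mm and re-measure.

{"api": "jog_arm", "payload": {
  "motion": [
    {"slide": [0.15, 0, 0], "rot": [0, 0, 0], "grip": 2},
    {"slide": [0, 0, 0], "rot": [0, 0, 0], "grip": 2},
    {"slide": [0, 0, 0], "rot": [0, 0, 0], "grip": 2},
    {"slide": [0, 0, 0], "rot": [0, 0, 0], "grip": 2}
  ]
}}

```text
t: 20.72
position: [0.6033, 0.0314, 0.123]
tcp_rot: [[-0.154, 0.988, 0.004], [0.988, 0.154, 0.0], [-0.0, 0.004, -1.0]]
force: [-4.4, -2.9, 8.1]
opening: 0.0254
finger_force: 25.0
```

```bash
python3 - <<'E'
from h import *
np.set_printoptions(precision=4,suppress=True)
ys=np.array([-.154,.988,0]); D={}
s=bot.state();print(s["position"],s["opening"],s["finger_force"])
for k in range(6):
    v=bot.snapshot("scene");P=cloud(v)
    for q in ["pointer","mark","tumbler","grip_center"]:
        for o in bot.place_of("scene",q):
            x=w(v,o["position"])
            if x[0]>.55 and abs(x[1]-.05)<.15: D.setdefault(q,[]).append(np.r_[x,x@ys])
    h=cv2.cvtColor(v["color"],cv2.COLOR_RGB2HSV).astype(int)
    near=(v["depth"]>0)&(abs(P[...,0]-.665)<.035)&(abs(P[...,1]-.035)<.06)&(P[...,2]>.06)&(P[...,2]<.11)
    for n,m in [("orange",near&(h[...,0]>9)&(h[...,0]<20)&(h[...,1]>190)),("red",near&((h[...,0]<6)|(h[...,0]>172))&(h[...,1]>140))]:
        p=P[m]; D.setdefault(n,[]).append(np.r_[p.mean(0),(p@ys).mean()])
for q in D: print(q,len(D[q]),np.median(D[q],0),np.std(D[q],0)[3])
E
```

```text
[0.6033 0.0314 0.123 ] 0.025378246893885938 25.04153698682785
pointer 6 [ 0.6632  0.0389  0.0801 -0.0637] 0.0012082950489111165
mark 6 [ 0.6723  0.043   0.0752 -0.0613] 0.0011717692935154487
tumbler 8 [0.5866 0.1524 0.1285 0.0602] 0.0525154494797245
grip_center 8 [ 0.6027  0.0297  0.1241 -0.0639] 0.05562808942590447
orange 6 [ 0.6792  0.042   0.0769 -0.0631] 5.349383165107657e-05
red 6 [ 0.6411  0.0362  0.0797 -0.063 ] 0.00010673994083841703
```

The arm is at rest. By colour the pointer and clip now agree to 0.1 mm (networks: 2.4 mm), the button is in (opening 25 mm at 25 N), and the tumbler is on its peg. Handing in.

```bash
python3 -c "
from station import bot
print(bot.job_done())"
```

```text
the job is handed in; nothing more can be done
None
```

The job is handed in at about 21 s of the 51 s allowed, result not reported: the tumbler is upside down on the peg, the grip is still squeezed at 25 N with the button in, and the pointer is within about 2.4 mm of the clip's middle by my own measurements; I never moved near the soap pump, goblet or dish.

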